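Scan the loose fish tin and add it to the pile

TASK

Book the loose fish tin into the basement pantry: pick up the yellow hand scanner, point its window from above at the middle of the barcode on the tin's lid from about 10 cm away, with the red line across the window running across all the bars, and hold it steady there for a good second. Then lay the scanner back on the black rubber mat on its flat underside, and set the scanned tin, barcode up, squarely on top of the pile of two tins. Put things down, do not drop them, and leave the pile, jar, tongs and mallet where they are.

Things in the scene. Friction and masses are not known exactly. Their poses are not given: they have to be found in the camera images.
- scanner: Yellow hand scanner lying on the mat, 250 g. Origin: underside of the handle; x along the handle to the head, z up. Handle: x -75 to +56, 34 wide, 30 high, flat underside; black grip band at x -45 to +15, red trigger dot on top at x +22. Head in front: box 62 wide, 32 thick, 44 long, tipped nose-down 45 degrees, spans x +45 to +99, z 15 to 69. Mass centre near the origin.
- scanner_grip (a point): Good place to pinch the handle across its width (34 mm, along y): on the handle's centre line, 18 mm above its underside, 12 mm behind the scanner's origin.
- scanner_window (a point): Centre of the black window on the nose, at x +87.6, z +26.4 mm in the scanner's frame. The point's z axis is the reading beam, which leaves forwards and 45 degrees down when the handle is level; its y axis (= the scanner's y) is the red scan line. Reads at 60 to 160 mm along the beam, up to 60 degrees off square to the label.
- tin: Loose flat fish tin, 105 (x) x 60 (y) x 24 high, 170 g, brass-coloured side and blue lid with a white barcode label. Origin: centre of its underside, z up.
- tin_label (a point): Centre of the barcode on the lid, 18 mm from the tin's middle towards its +x end, 24.5 mm above its underside. White label 56 x 34; bars 25 mm long (parallel to the tin's y), ranged over 46 mm along the tin's x, so the scan line must run along the tin's x to cross them all. Axes as the tin's.
- pile_low: Bottom tin of the pile: same size and colours as the loose tin, no label. Origin: centre of its underside, x along its length.
- pile_top: Upper tin of the pile, same size, no label, lying on pile_low. Origin: centre of its underside, x along its length; its top is 24 mm above the origin.
- mat: Black rubber mat fixed to the cart, 250 (x) x 130 (y) x 4 thick, on which the scanner lies. Origin: centre of its underside.
- jar: Glass jar with a red cap, 72 diameter, 125 high, bystander. Origin: centre of its underside.
- tongs: Stainless tongs lying on the cart, 245 long (x), 65 wide, 26 high, bystander. Origin: their middle at table level.
- mallet: Wooden mallet lying on the cart, bystander: head 65 (x) x 115 (y) x 55 high, handle 24 thick out to x -240. Origin: under the head.
Mind the look-alikes: they are no part of the job. What is shaped like the pile_low but orange is not meant. Leave any turquoise look-alike of the tin alone.

How it is judged:
By the outcome, as a careful person would: the job done as asked, in the order asked, and still so for the second after the job is handed in, with the robot touching nothing.
It also fails if it takes over 64 s, if anything falls off the work surface, if the arm or the gripper's body presses on something with over 40 N, if the wrist force passes 120 N, or if a joint passes its speed limit or range.

ROBOT

A 6-joint arm with a two-finger parallel gripper is mounted at the origin on the work surface. World frame = base frame: x ahead of the robot, y to its left, z up, the work surface at z = 0. Lengths are in mm, angles in rad, forces in N, time in s.
With the tool pointing down it reaches from about 275 to 825 mm from the base axis. Payload 4.9 kg.
Tool frame: the origin (TCP) lies midway between the tips of the shut fingers; the grasp point (between the pads) lies 19 mm behind it (bot.grip_point_offset is the distance from the TCP to the grasp point, in mm); z points along the fingers, y is the line along which they close (so a half turn about z gives the same grasp; the last joint's range is limited). The gripper opens to 85 mm and grips with 20 to 120 N. Pads are 22 mm wide; open, the fingers measure 114 mm over their backs; the gripper's body (76 mm by 85 mm) begins 54 mm behind the grasp point. The pads swing forward as they close: fully open they stand 13 mm farther back than shut.
Start: joints at [-1.423, 0.326, -0.193, 1.052, 0, 1.437], TCP at [152.958, -528.32, 231.281] pointing down, gripper open.
Joint ranges: [-2.65, 2.65], [-0.97, 1.79], [-1.3, 1.35], [-1.93, 2.1], [-1.47, 1.37], [-3.14, 3.14]. Speed limits (rad/s): [2.57, 2.57, 3.14, 3.14, 3.14, 3.14].

INTERFACE

Orientations are given as a rotation vector (axis times angle).
In Python, from station import bot gives the robot as it stands. The module is installed in compiled form; this text tells all that it offers.
- The arm moves only by the tool step_arm, never from a script. Its argument "deltas" is a list of rows, each a list of 7 numbers: the shift along the tool's x, y, z in m, then the turn, a rotation vector about the tool's x, y, z in degrees, then the gripper command: -1 is shut, 1 is fully open, values between are in proportion. In form: [[tx, ty, tz, rx, ry, rz, jaw], ...]. A call has 1 to 8 rows; each row shifts and turns the commanded pose from where the row before left it, along the tool's axes as they then stand; what a row does not reach is not made up. A row lasts 1/10 s, in which the tool goes at most 50 mm and 8.59 degrees, less where a joint would pass 70% of its speed; a pose out of reach is approached as far as the arm can. A call is refused whole if a number of a shift passes 0.05 or a number of a turn 8.59, either way. A call with a gripper value outside its range is refused whole. The fingers move at their own pace and stop on an object; "newtons" is the grip in N (left out, the last holds). Time passes only in rows, so rows that do not move let the fingers close. It gives the time, the measured TCP pose, the force, the opening and the grip force at its end, in the units of the state.
- bot.observe(): the state, without advancing time (a new reading comes with each control period).
- bot.camera(name): name is "side" or "top" or "wrist"; returns a dict with "frame" (480x640x3 uint8, red, green, blue), "fx", "fy", "cx", "cy" (pixels), "view" (4x4, takes a point from world to camera coordinates). Camera axes: x right, y up, looking along -z (the intrinsics and any distortion apply to the point x, -y, -z); pixel columns grow to the right and rows downward; lengths in mm; the calibration is good to about 2 mm. A picture is of the moment at which its call begins. There is no depth.
- bot.hand_in(): hands the job in; it is judged then, once.
Trained networks look in a picture, given as the dict that the camera call returned (one of the last four; its "shot" number tells which), for a name from the list of things; names that differ only in an ending like _2 or _b are one class to them, and where a whole thing is asked for, a point or a joint stands for the part that bears it (a point fixed in the world has none). Each returns a list of dicts, best first, with "confidence" (0 to 1); they miss things now and then, are a little off and sometimes report something else, mostly with a low value. They report only what shows in the picture. A call takes as long as a camera call. They do not tell look-alikes from the thing itself.
- bot.spot_in(picture, name): "box" ([left, top, right, bottom] as shares, 0 to 1, of the picture: columns of its width, rows of its height, round what is visible of it).
- bot.cut_out(picture, name): "pixels" (480x640 bool, what is visible of it) and "box" ([left, top, right, bottom] as shares, 0 to 1, of the picture: columns of its width, rows of its height, round what is visible of it).
- bot.place_of(picture, name): "xy" ([column, row] as shares, 0 to 1, of the picture: columns of its width, rows of its height: a listed point, or the origin of a listed thing).
The state is a dict: "clock": time; "joints": joint angles; "joint_velocities": joint speeds; "joint_efforts": joint torques, N m; "position": TCP position; "tcp_rot": TCP orientation; "force": force on the tool from outside, world axes, zero at the start; "moment": the same for the moment, N m; "width": finger opening in mm; "gripper_force": force on a finger pad.
Only numpy, scipy, OpenCV 4.12 (cv2) and the standard library are available. Lean on these libraries where they do the work, as an engineer would, in place of code of your own. Each camera call takes 0.05 s, during which the arm holds its last target. There are 200 camera calls.

## Working session

There is one attempt and no reset: what is moved stays moved. The work goes in short steps, Python scripts to look and compute and a tool call to move; the robot and the scene stay as the last step left them, time stands still between calls to the robot, and variables do not carry over. Pictures are saved under pics/ and viewed, at most 10 in all, crops included, and the job is handed in when it is done.

Besides the shell and the picture viewer there is one more tool, called after ">>>" as name([rows], argument=value, ...), one row to a line, values as JSON. step_arm: Moves the arm, as the interface text tells. Its arguments: {"type":"object","properties":{"deltas":{"type":"array"},"newtons":{"type":"number"}},"required":["deltas"]}

```bash
mkdir -p pics; cat > h.py <<'E'
import numpy as np, cv2
from scipy.spatial.transform import Rotation as R
from station import bot
def ray(p,u,v):
    V=np.array(p['view']); Rm=V[:3,:3]; c=-Rm.T@V[:3,3]
    d=np.array([(u-p['cx'])/p['fx'],-(v-p['cy'])/p['fy'],-1.]); return c,Rm.T@d
def onz(p,u,v,z):
    c,d=ray(p,u,v); return (c+d*(z-c[2])/d[2])
def proj(p,X):
    V=np.array(p['view']); q=V[:3,:3]@np.array(X)+V[:3,3]
    return np.array([p['cx']+p['fx']*q[0]/-q[2], p['cy']-p['fy']*q[1]/-q[2]])
E
python3 - <<'E'
from h import *
for n in ['top','side']:
    p=bot.camera(n); cv2.imwrite(f'pics/{n}0.png',p['frame'][:,:,::-1])
    print(n,[k for k in p if k not in('frame',)],p['fx'],p['fy'],p['cx'],p['cy'],{k:p[k] for k in p if k not in('frame','fx','fy','cx','cy','view')})
    print(np.round(p['view'],3).tolist())
    for t in ['scanner','scanner_grip','scanner_window','tin','tin_label','pile_top','pile_low','mat','jar']:
        print(t,[(np.round(np.array(r['xy'])*[640,480],1).tolist(),round(r['confidence'],2)) for r in bot.place_of(p,t)])
print(bot.observe())
E
```

```text
top ['fx', 'fy', 'cx', 'cy', 'view', 'shot'] 560.6757728441399 560.6757728441399 320.1755768173294 235.28319655285406 {'shot': 1}
[[-0.024, -1.0, 0.008, 2.431], [0.997, -0.023, 0.069, -602.635], [-0.068, 0.01, 0.998, -1732.479], [0.0, 0.0, 0.0, 1.0]]
scanner [([401.6, 283.8], 0.69)]
scanner_grip [([401.1, 289.4], 0.81), ([485.1, 276.7], 0.3)]
scanner_window [([328.0, 179.8], 0.68)]
tin [([326.9, 244.5], 0.7), ([333.3, 300.6], 0.65)]
tin_label [([342.0, 297.5], 0.87), ([326.1, 250.9], 0.55)]
pile_top [([221.5, 269.1], 0.94)]
pile_low [([270.7, 270.0], 0.85), ([223.6, 267.8], 0.62), ([483.6, 276.0], 0.53)]
mat [([402.9, 282.7], 0.69)]
jar [([327.7, 179.5], 0.66)]
side ['fx', 'fy', 'cx', 'cy', 'view', 'shot'] 598.6038400633838 598.6038400633838 317.36191893985847 240.89971924769696 {'shot': 2}
[[-0.8, -0.6, -0.021, 485.727], [0.34, -0.482, 0.808, -260.897], [-0.494, 0.639, 0.589, -1457.726], [0.0, 0.0, 0.0, 1.0]]
scanner [([409.6, 236.9], 0.72)]
scanner_grip [([412.0, 230.1], 0.8)]
scanner_window [([387.2, 218.0], 0.9), ([278.8, 320.5], 0.67)]
tin [([385.8, 272.6], 0.8), ([333.7, 260.0]
[... 213 characters left out ...]
oints': array([-1.42320773e+00,  3.26205680e-01, -1.92589206e-01,  1.05201631e+00,
       -2.60865852e-05,  1.43661926e+00]), 'joint_velocities': array([-1.34255151e-03, -7.95884347e-05,  6.85863844e-04, -4.99206277e-04,
       -1.20149305e-03,  5.71550231e-04]), 'joint_efforts': array([ 5.68825471e-04, -4.43333888e+01,  2.62762195e+01,  1.08396322e-03,
       -2.05359152e-04, -3.27449449e-06]), 'position': array([ 152.9462652 , -528.32136488,  231.28184518]), 'tcp_rot': array([-3.11045251e+00, -4.41131752e-01,  4.11322392e-05]), 'force': array([ 0.00502405,  0.10568082, -0.21489633]), 'moment': array([-0.05976794,  0.02555455,  0.0075157 ]), 'gripper_force': 0.0, 'width': 85.31749651370201}
```

```bash
python3 - <<'E'
import cv2
a=cv2.imread('pics/top0.png')[150:340,170:520]; cv2.imwrite('pics/top0c.png',cv2.resize(a,None,fx=2.28,fy=2.28,interpolation=cv2.INTER_CUBIC))
E
```

```text
(no output)
```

View pics/top0c.png

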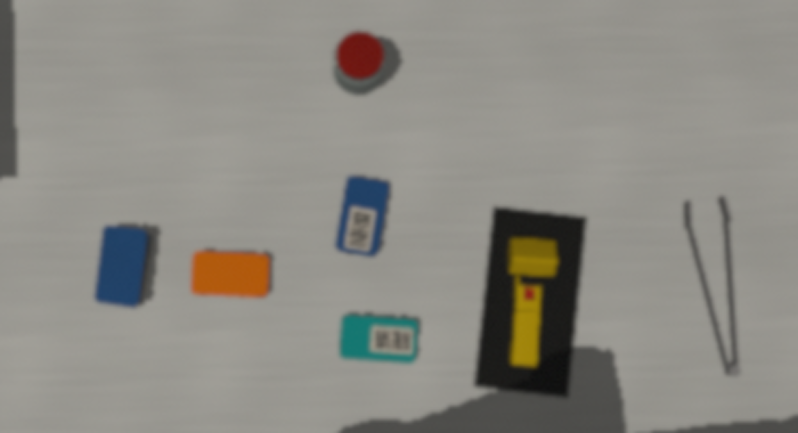

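View pics/side0.png

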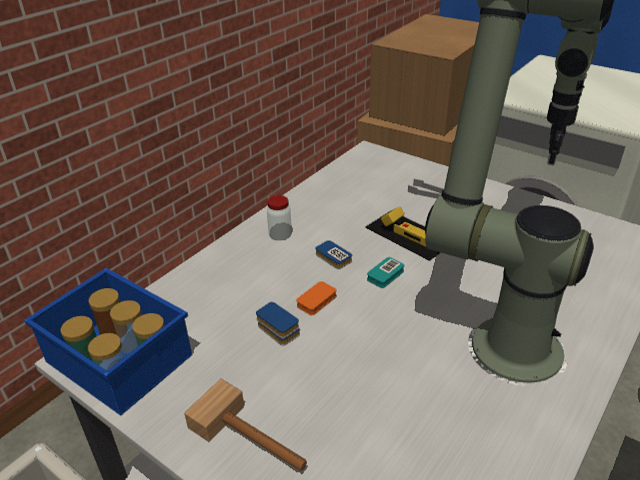

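The top crop shows the blue loose tin with its label facing the robot at about full-image (329,244), and the blue pile at (224,266). The orange decoy is at (272,270), the turquoise decoy at (337,298), and the scanner lies on the mat at (402,280) with its head away from the robot. The side view agrees, and there the jar, mallet and crate are clear of the work.

```bash
cat >> h.py <<'E'
def blobs(p,name,mask=None):
    f=p['frame']; hsv=cv2.cvtColor(f,cv2.COLOR_RGB2HSV)
    lo,hi={'blue':((100,110,40),(125,255,255)),'yellow':((20,130,60),(33,255,255)),'black':((0,0,0),(179,120,45))}[name]
    m=cv2.inRange(hsv,lo,hi)
    m=cv2.morphologyEx(m,cv2.MORPH_CLOSE,np.ones((3,3)))
    cs,_=cv2.findContours(m,cv2.RETR_EXTERNAL,cv2.CHAIN_APPROX_NONE)
    return sorted([c for c in cs if cv2.contourArea(c)>150],key=cv2.contourArea,reverse=True)
def rect(p,c,z):
    """min-area rect of contour on plane z: centre, size, long-axis yaw deg"""
    P=np.array([onz(p,u,v,z)[:2] for u,v in c.reshape(-1,2).astype(float)],np.float32)
    (x,y),(w,h),a=cv2.minAreaRect(P)
    if w<h: w,h,a=h,w,a+90
    return np.round([x,y,w,h,(a+90)%180-90],1)
E
python3 - <<'E'
from h import *
p=bot.camera('top')
for n,z in [('blue',24),('yellow',30),('black',4)]:
    for c in blobs(p,n)[:5]: print(n,cv2.boundingRect(c),rect(p,c,z),rect(p,c,48))
E
```

```text
blue (73, 132, 91, 103) [783.5 619.1 313.8 279.5   1.3] [779.4 610.6 309.5 275.6   1.3]
blue (213, 250, 22, 34) [514.1 291.6 102.1  57.2  -8.5] [513.7 287.7 100.7  56.5  -8.5]
blue (318, 228, 22, 33) [574.9 -37.8  97.   53.9 -10.8] [573.6 -37.2  95.7  53.1 -10.8]
yellow (393, 254, 23, 58) [ 449.7 -267.7  176.1   68.4   -1.9] [ 450.  -264.8  174.3   67.6   -1.9]
yellow (87, 157, 25, 23) [830.1 674.7  74.2  67.9  45. ] [826.5 667.8  73.4  67.2  45. ]
yellow (88, 190, 24, 22) [726.3 672.8  71.9  65.8  88.7] [723.8 665.9  71.1  65.1  88.7]
yellow (121, 171, 24, 23) [780.4 567.6  70.2  67.6  18.1] [777.3 561.8  69.5  66.9  18.1]
yellow (122, 199, 25, 22) [696.4 566.9  74.3  63.8  63.3] [694.2 561.1  73.5  63.1  63.3]
black (380, 242, 45, 82) [ 449.7 -267.3  243.8  123.1   -7.8] [ 450.6 -260.5  237.8  120.    -7.8]
black (438, 386, 176, 94) [   3.8 -615.9  554.   195.4  -66.2] [  15.7 -600.4  540.2  190.5  -66.2]
black (584, 276, 43, 82) [ 328.2 -899.6  252.   132.4   -3.2] [ 332.1 -877.1  245.7  129.1   -3.2]
black (286, 364, 143, 48) [ 119.9 -111.9  443.3   90.    71.4] [ 129.  -109.   432.2   87.7   71.4]
black (299, 427, 49, 53) [-67.1  -4.8 156.1 147.3  -1.5] [-53.4  -4.6 152.2 143.6  -1.5]
```

```bash
cat >> h.py <<'E'
def cur(): 
    o=bot.observe(); return np.array(o['position']),R.from_rotvec(o['tcp_rot'])
def down(th): # tool down, tool x at heading th (deg)
    t=np.radians(th); x=np.array([np.cos(t),np.sin(t),0]); z=np.array([0,0,-1.]); return R.from_matrix(np.c_[x,np.cross(z,x),z])
def plan(pos,rot,start=None):
    """first rotate, then shift; prints totals. returns end"""
    p,r=start or cur()
    rv=np.degrees((r.inv()*rot).as_rotvec()); n=int(np.ceil(abs(rv).max()/8.59-1e-6))
    d=rot.inv().apply(np.array(pos)-p)/1000; m=int(np.ceil(np.linalg.norm(d)/.05))
    print('rot total',np.round(rv,2),'rows',n,'each',np.round(rv/max(n,1),2),'| shift total',np.round(d,4),'rows',m,'each',np.round(d/max(m,1),4))
    return np.array(pos),rot
E
python3 -c "
from h import *
plan([426,-267,230],down(-2))"
```

```text
rot total [ 0.    0.   18.15] rows 3 each [0.   0.   6.05] | shift total [ 0.2638 -0.2707  0.0013] rows 8 each [ 0.033  -0.0338  0.0002]
```

>>> step_arm([
  [0.033,-0.0338,0,0,0,6.05,1],
  [0.033,-0.0338,0,0,0,6.05,1],
  [0.033,-0.0338,0,0,0,6.05,1],
  [0.033,-0.0338,0,0,0,0,1],
  [0.033,-0.0338,0,0,0,0,1],
  [0.033,-0.0338,0,0,0,0,1],
  [0.03,-0.03,0,0,0,0,1],
  [0,0,0,0,0,0,1],
])

```text
clock: 1.85
position: [368.7, -281.5, 231.5]
tcp_rot: [-3.14, 0.044, -0.002]
force: [-0.6, -0.8, 0.1]
width: 85.6
gripper_force: 0.0
```

```bash
python3 - <<'E'
from h import *
o=bot.observe(); print(o['position'],o['tcp_rot'],o['clock'])
p=bot.camera('wrist'); cv2.imwrite('pics/w1.png',p['frame'][:,:,::-1]); print(np.round(p['view'],3).tolist(),p['fx'],p['cx'],p['cy'])
for t in ['scanner','scanner_grip','scanner_window','mat']:
    print(t,[(np.round(np.array(r['xy'])*[640,480],1).tolist(),round(r['confidence'],2)) for r in bot.place_of(p,t)])
for c in blobs(p,'yellow')[:3]: print(cv2.boundingRect(c),rect(p,c,34))
E
```

```text
[ 368.6578721  -281.46320483  231.50327063] [-3.14049924e+00  4.35494056e-02 -2.18328004e-03] 1.85
[[-0.028, -1.0, -0.001, -269.713], [0.957, -0.026, -0.289, -323.858], [0.289, -0.009, 0.957, -489.168], [0.0, 0.0, 0.0, 1.0]] 358.24835588948116 321.1890339847465 248.0119334448152
scanner []
scanner_grip [([290.9, 152.7], 0.98)]
scanner_window [([294.5, 35.7], 0.8)]
mat [([302.9, 133.1], 0.87)]
(252, 16, 82, 208) [ 455.1 -253.6  174.1   68.5   -5.5]
```

View pics/w1.png

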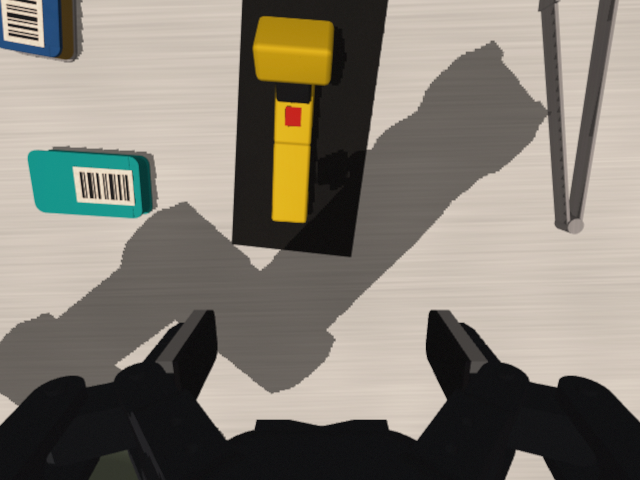

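The wrist view shows the scanner handle top from about (293,100) to (290,221), with the head at (293,50). The real tin's label is at the top left, and the turquoise decoy is at (90,183).

```bash
python3 - <<'E'
from h import *
p=bot.camera('wrist')
hsv=cv2.cvtColor(p['frame'],cv2.COLOR_RGB2HSV)
for v in range(104,228,8):
    r=hsv[v]; k=[u for u in range(255,345) if 18<r[u,0]<35 and r[u,1]>130 and r[u,2]>60]
    if k: 
        b=[u for u in k if r[u,2]>170]
        a,c=(onz(p,min(b),v,34),onz(p,max(b)+1,v,34)) if b else ((0,0),(0,0))
        print(v,min(k),max(k),b and (min(b),max(b)),np.round(a[:2],1),np.round(c[:2],1))
g=onz(p,290.9,152.7,22); print(g, onz(p,*(np.array(bot.place_of(p,'mat')[0]['xy'])*[640,480]),0))
for c in blobs(p,'black')[:3]: print(cv2.boundingRect(c))
E
```

```text
104 268 307 (269, 304) [ 472.  -242.2] [ 470.8 -274. ]
112 268 306 (269, 304) [ 465.4 -241.7] [ 464.2 -273.7]
120 268 306 (269, 303) [ 458.7 -241.2] [ 457.5 -272.5]
128 268 305 (269, 303) [ 451.9 -240.6] [ 450.7 -272.1]
136 268 304 (269, 303) [ 445.  -240.1] [ 443.9 -271.8]
144 267 304 (269, 302) [ 438.1 -239.5] [ 436.9 -270.5]
152 267 304 (268, 302) [ 431.1 -238.1] [ 429.9 -270.2]
160 267 303 (268, 302) [ 424.  -237.5] [ 422.8 -269.8]
168 267 303 (268, 301) [ 416.8 -236.9] [ 415.6 -268.5]
176 267 303 (268, 301) [ 409.5 -236.3] [ 408.3 -268.1]
184 267 302 (268, 301) [ 402.1 -235.7] [ 400.9 -267.7]
192 267 303 (268, 300) [ 394.6 -235.1] [ 393.4 -266.4]
200 266 302 (268, 300) [ 387.  -234.5] [ 385.8 -266. ]
208 266 302 (268, 300) [ 379.3 -233.9] [ 378.1 -265.6]
216 267 301 (268, 299) [ 371.5 -233.3] [ 370.3 -264.2]
[ 429.30917938 -258.02740703   22.        ] [ 450.50859192 -265.79739432    0.        ]
(0, 310, 640, 170)
(228, 0, 152, 253)
```

```bash
python3 - <<'E'
from h import *
print(cur()[0],cur()[1].as_rotvec())
p=bot.camera('wrist')
for t,z in [('scanner_grip',22),('scanner_window',30)]:
    q=np.array(bot.place_of(p,t)[0]['xy'])*[640,480]; print(t,q,onz(p,*q,z))
s=plan([428.5,-254.1,100],down(-5.3))
plan([428.5,-254.1,7],down(-5.3),s)
E
```

```text
[ 365.10103441 -285.71511344  231.25843168] [ 3.14099433e+00 -5.86339819e-02 -1.68477964e-04]
scanner_grip [283.968 149.904] [ 432.03064948 -251.76977117   22.        ]
scanner_window [290.112  29.904] [ 529.91504336 -264.41676015   30.        ]
rot total [-0.   0.   3.2] rows 1 each [-0.   0.   3.2] | shift total [ 0.06   -0.037   0.1313] rows 3 each [ 0.02   -0.0123  0.0438]
rot total [0. 0. 0.] rows 0 each [0. 0. 0.] | shift total [0.    0.    0.093] rows 2 each [0.     0.     0.0465]
```

>>> step_arm([
  [0.02,-0.012,0.03,0,0,3.2,1],
  [0.02,-0.012,0.03,0,0,0,1],
  [0.021,-0.013,0.03,0,0,0,1],
  [0,0,0.03,0,0,0,1],
  [0,0,0.01,0,0,0,1],
  [0,0,0,0,0,0,1],
  [0,0,0,0,0,0,1],
])

```text
clock: 3.05
position: [429.5, -253.1, 102.2]
tcp_rot: [3.138, -0.144, 0.001]
force: [-0.0, -0.1, 0.1]
width: 85.5
gripper_force: 0.0
```

```bash
python3 - <<'E'
from h import *
print(cur()[0])
p=bot.camera('wrist'); cv2.imwrite('pics/w2.png',p['frame'][:,:,::-1])
plan([429.5,-254.1,7],down(-5.3))
E
```

```text
[ 429.5020678  -253.08063372  102.22809045]
rot total [ 0.07 -0.1   0.04] rows 1 each [ 0.07 -0.1   0.04] | shift total [-0.0003  0.0008  0.0957] rows 2 each [-0.0002  0.0004  0.0478]
```

View pics/w2.png

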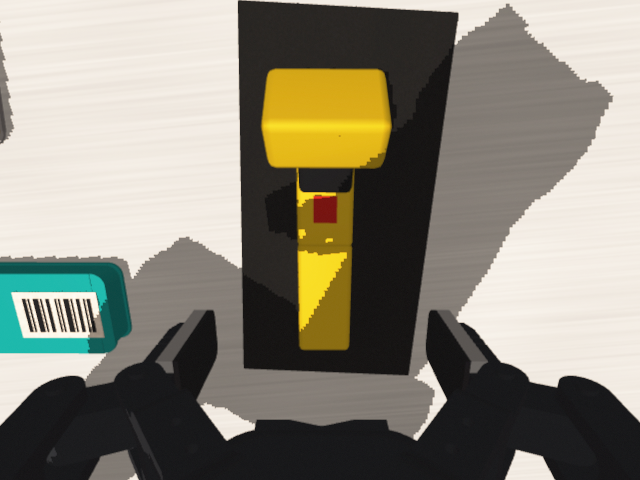

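The view shows the handle centred at column 325, between the fingers (middle about 322), with its rear edge at row 350. I'll check that edge against my estimate before descending.

```bash
python3 - <<'E'
from h import *
p=bot.camera('wrist')
print([np.round(onz(p,u,v,34)[:2],1) for u,v in [(298,349),(349,350),(298,250),(353,195),(298,195),(325,209)]])
E
```

```text
[array([ 371.7, -231.2]), array([ 367.8, -265.3]), array([ 441.2, -238.9]), array([ 471.9, -275. ]), array([ 474.9, -242.6]), array([ 465.1, -257.8])]
```

>>> step_arm([
  [0.003,0.001,0.035,0,0,0.4,1],
  [0,0,0.035,0,0,0,1],
  [0,0,0.025,0,0,0,1],
  [0,0,0,0,0,0,1],
  [0,0,0,0,0,0,1],
  [0,0,0,0,0,0,1],
], newtons=60)

```text
clock: 3.75
position: [433.6, -254.7, 8.2]
tcp_rot: [3.136, -0.154, 0.004]
force: [0.1, -0.1, 0.4]
width: 85.8
gripper_force: 0.0
```

>>> step_arm([
  [0,0,0,0,0,0,-1],
  [0,0,0,0,0,0,-1],
  [0,0,0,0,0,0,-1],
  [0,0,0,0,0,0,-1],
  [0,0,0,0,0,0,-1],
  [0,0,0,0,0,0,-1],
  [0,0,0,0,0,0,-1],
  [0,0,0,0,0,0,-1],
], newtons=60)

```text
clock: 4.55
position: [432.7, -254.1, 7.0]
tcp_rot: [3.137, -0.154, 0.001]
force: [-0.6, -0.3, 6.7]
width: 33.2
gripper_force: 61.0
```

>>> step_arm([
  [0,0,-0.02,0,0,0,-1],
  [0,0,-0.04,0,0,0,-1],
  [0,0,-0.05,0,0,0,-1],
  [0,0,-0.05,0,0,0,-1],
  [0,0,-0.04,0,0,0,-1],
  [0,0,0,0,0,0,-1],
])

```text
clock: 5.15
position: [435.0, -255.6, 211.7]
tcp_rot: [3.132, -0.153, 0.013]
force: [2.2, -1.4, -2.5]
width: 33.4
gripper_force: 60.4
```

```bash
cat >> h.py <<'E'
TS=np.array([12,0,3.]) # scanner origin in tool frame (tool x=scanner x, tool z=-scanner z)
def scanpose(label,psi,phi,dist):
    # scanner rot: yaw psi, pitch phi nose down; tool = scanner * rotx(180)
    S=R.from_euler('ZY',[psi,phi],degrees=True); T=S*R.from_euler('x',180,degrees=True)
    beam=S.apply([np.sqrt(.5),0,-np.sqrt(.5)]); w=np.array(label)-dist*beam
    o=w-S.apply([87.6,0,26.4]); return o-T.apply(TS),T
E
python3 - <<'E'
from h import *
o=bot.observe();print(o['clock'],o['position'],o['width'],o['force'])
L=[556.8,-34.1,24.5]
p0,T0=scanpose(L,79,0,100); 
s=plan(p0+[0,-30,110],T0)
p1,T1=scanpose(L,79,20,100); print(p0,p1); plan(p1,T1,s)
E
```

```text
5.15 [ 435.01688933 -255.59004524  211.73603938] 33.40031369966166 [ 2.19885214 -1.43709978 -2.52137616]
rot total [  0.6   -0.16 -84.59] rows 10 each [ 0.06 -0.02 -8.46] | shift total [0.0409 0.083  0.0299] rows 2 each [0.0204 0.0415 0.015 ]
[ 524.30319061 -201.28159127   71.81067812] [ 529.35050747 -175.31539705  127.20717765]
rot total [  0. -20.  -0.] rows 3 each [ 0.   -6.67 -0.  ] | shift total [ 0.0712 -0.0057  0.0322] rows 2 each [ 0.0356 -0.0029  0.0161]
```

>>> step_arm([
  [0,0,0,0,0,-8.5,-1],
  [0,0,0,0,0,-8.5,-1],
  [0,0,0,0,0,-8.5,-1],
  [0,0,0,0,0,-8.5,-1],
  [0,0,0,0,0,-8.5,-1],
  [0,0,0,0,0,-8.5,-1],
  [0,0,0,0,0,-8.5,-1],
  [0,0,0,0,0,-8.5,-1],
])

```text
clock: 5.95
position: [431.4, -252.8, 204.5]
tcp_rot: [-2.68, -1.634, 0.002]
force: [0.1, 0.8, -2.6]
width: 33.1
gripper_force: 60.2
```

>>> step_arm([
  [0,0,0,0,0,-8.3,-1],
  [0,0,0,0,0,-8.3,-1],
  [0.02,0.041,0,0,0,0,-1],
  [0.02,0.041,0,0,0,0,-1],
  [0,0,0,0,0,0,-1],
  [0,0,0,0,0,0,-1],
  [0,0,0,0,0,0,-1],
])

```text
clock: 6.65
position: [518.9, -229.5, 204.9]
tcp_rot: [-2.422, -1.996, 0.002]
force: [-0.7, 0.2, -2.1]
width: 33.2
gripper_force: 61.0
```

```bash
python3 - <<'E'
from h import *
p=bot.camera('wrist'); cv2.imwrite('pics/w3.png',p['frame'][:,:,::-1])
print(cur()[0],cur()[1].as_rotvec(),bot.observe()['clock'])
for t,z in [('tin_label',24.5),('tin',0)]:
    for r in bot.place_of(p,t):
        q=np.array(r['xy'])*[640,480]; print(t,r['confidence'],q,onz(p,*q,z))
for c in blobs(p,'blue')[:4]: print(cv2.boundingRect(c),rect(p,c,24))
E
```

```text
[ 518.9165833  -229.73383654  205.30748227] [-2.42318749e+00 -1.99591457e+00  1.57681037e-03] 6.7
tin_label 0.76 [146.88   64.224] [405.13548629 -70.50078334  24.5       ]
tin 0.64 [158.528  48.624] [409.29309257 -54.24394007   0.        ]
(280, 0, 132, 11) [571.6 -60.2 102.3   6.8 -11.1]
```

View pics/w3.png

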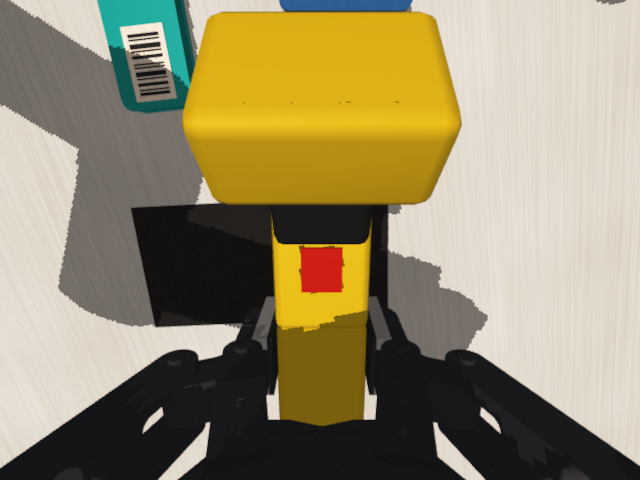

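The held scanner sits straight in the jaws with its head at (322,105). It hides the tin, whose near edge shows at row 5, columns 280–412. I'll take the label position from the fixed cameras.

```bash
python3 - <<'E'
from h import *
for n in ['top','side']:
    p=bot.camera(n)
    for t,z in [('tin_label',24.5),('tin',0)]:
        for r in bot.place_of(p,t):
            q=np.array(r['xy'])*[640,480]; print(n,t,round(r['confidence'],2),q,np.round(onz(p,*q,z),1))
    L=proj(p,[557,-34,24.5]).astype(int); f=p['frame']
    x0,y0=L-22; g=f[y0:y0+44,x0:x0+44].astype(int)
    m=(g.min(2)>0)&(np.abs(g[:,:,0]-g[:,:,2])<45)&(g.sum(2)>120)
    # keep label: hole inside blue blob
    hsv=cv2.cvtColor(f,cv2.COLOR_RGB2HSV)[y0:y0+44,x0:x0+44]; b=cv2.inRange(hsv,(100,110,40),(125,255,255))
    cs,_=cv2.findContours(cv2.morphologyEx(b,cv2.MORPH_CLOSE,np.ones((3,3))),cv2.RETR_EXTERNAL,cv2.CHAIN_APPROX_NONE)
    c=max(cs,key=cv2.contourArea); h=cv2.convexHull(c); full=np.zeros_like(b); cv2.fillPoly(full,[h],255)
    full=cv2.erode(full,np.ones((3,3)))
    w=(full>0)&(hsv[:,:,1]<100); v,u=np.nonzero(w)
    print(n,'label px',w.sum(),u.mean()+x0,v.mean()+y0,onz(p,u.mean()+x0,v.mean()+y0,24.5),'hull',rect(p,(h+[x0,y0]),24))
E
```

```text
top tin_label 0.91 [327.808 248.88 ] [559.3 -34.4  24.5]
top tin_label 0.64 [342.784 297.312] [408.1 -77.1  24.5]
top tin 0.86 [333.504 297.504] [407.2 -49.1   0. ]
top tin 0.83 [325.504 244.512] [574.3 -28.    0. ]
top label px 252 327.484126984127 248.91666666666666 [559.1808415  -33.36795502  24.5       ] hull [576.4 -38.1 100.1  53.8 -10.9]
side tin_label 0.82 [389.888 263.904] [407.9 -77.3  24.5]
side tin_label 0.58 [335.616 252.48 ] [564.2 -32.1  24.5]
side tin 0.86 [331.328 261.216] [568.7 -16.8   0. ]
side tin 0.57 [385.728 271.92 ] [413.5 -66.2   0. ]
side label px 169 337.49704142011836 253.53254437869822 [556.83560707 -31.18376218  24.5       ] hull [575.2 -32.6 105.9  61.   -9.9]
```

```bash
python3 - <<'E'
from h import *
p1,T1=scanpose([558.5,-33.5,24.5],79.2,20,100); print(p1); plan(p1,T1)
E
```

```text
[ 531.54360842 -174.81035333  127.20717765]
rot total [ -0.02 -19.99  -0.23] rows 3 each [-0.01 -6.66 -0.08] | shift total [0.0802 0.0007 0.0552] rows 2 each [0.0401 0.0004 0.0276]
```

>>> step_arm([
  [0,0,0,0,-5,-0.2,-1],
  [0,0,0,0,-5,0,-1],
  [0,0,0,0,-5,0,-1],
  [0.02,0,0.014,0,-5,0,-1],
  [0.02,0,0.014,0,0,0,-1],
  [0.02,0,0.014,0,0,0,-1],
  [0.02,0.001,0.013,0,0,0,-1],
  [0,0,0,0,0,0,-1],
])

```text
clock: 7.9
position: [530.7, -170.9, 125.9]
tcp_rot: [2.23, 1.851, -0.396]
force: [-0.9, -1.2, -2.0]
width: 33.1
gripper_force: 60.9
```

>>> step_arm([
  [0,0,0,0,0,0,-1],
  [0,0,0,0,0,0,-1],
  [0,0,0,0,0,0,-1],
  [0,0,0,0,0,0,-1],
])

```text
clock: 8.3
position: [532.6, -173.8, 129.4]
tcp_rot: [2.23, 1.842, -0.392]
force: [-0.5, 0.6, -2.5]
width: 33.1
gripper_force: 60.9
```

```bash
python3 - <<'E'
from h import *
p1,T1=scanpose([558.5,-33.5,24.5],79.2,20,100); plan(p1,T1)
pos,r=cur(); S=r*R.from_euler('x',180,degrees=True); o=pos+r.apply(TS); w=o+S.apply([87.6,0,26.4]); b=S.apply([.7071,0,-.7071])
k=(w[2]-24.5)/-b[2]; print('window',w,'hit',w+k*b,'dist',k,'line dir',S.apply([0,1,0]))
p=bot.camera('side'); a=p['frame']; c=proj(p,w).astype(int); print(c)
cv2.imwrite('pics/s1.png',cv2.resize(a[c[1]-70:c[1]+80,c[0]-100:c[0]+100][:,:,::-1],None,fx=4,fy=4,interpolation=cv2.INTER_CUBIC))
E
```

```text
rot total [ 0.06  0.01 -0.08] rows 1 each [ 0.06  0.01 -0.08] | shift total [-0.0004 -0.0009  0.0025] rows 1 each [-0.0004 -0.0009  0.0025]
window [551.78155093 -74.0312085  117.33003194] hit [560.05967736 -31.56068872  24.5       ] dist 102.42015648020447 line dir [-0.98209828  0.188364   -0.00140059]
[347 220]
```

View pics/s1.png

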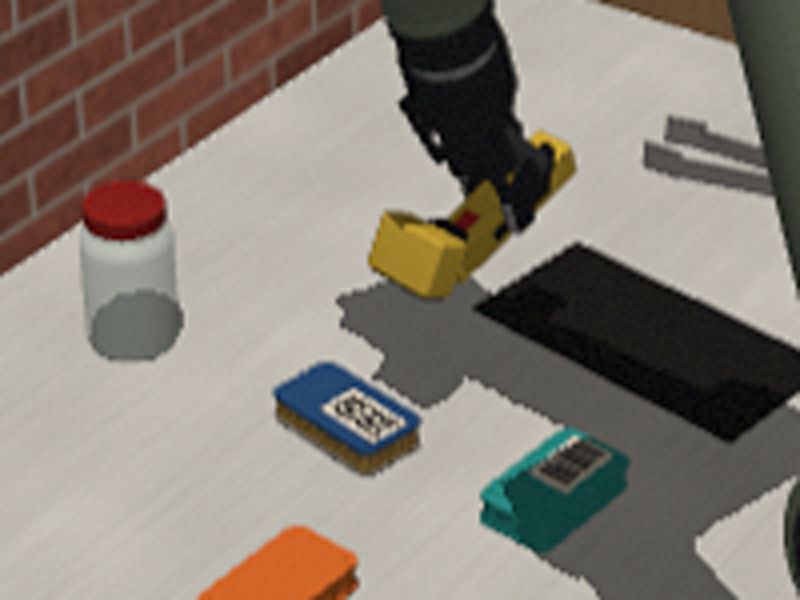

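The crop shows the nose at about (415,255), tipped down towards the label at (365,415), with nothing in between. A small correction, then hold.

>>> step_arm([
  [0,-0.001,0.002,0,0,0,-1],
  [0,0,0,0,0,0,-1],
  [0,0,0,0,0,0,-1],
  [0,0,0,0,0,0,-1],
  [0,0,0,0,0,0,-1],
  [0,0,0,0,0,0,-1],
  [0,0,0,0,0,0,-1],
  [0,0,0,0,0,0,-1],
])

```text
clock: 9.15
position: [531.2, -173.6, 126.6]
tcp_rot: [2.229, 1.844, -0.393]
force: [0.8, 1.5, -2.2]
width: 33.0
gripper_force: 60.9
```

>>> step_arm([
  [0,0,0,0,0,0,-1],
  [0,0,0,0,0,0,-1],
  [0,0,0,0,0,0,-1],
  [0,0,0,0,0,0,-1],
  [0,0,0,0,0,0,-1],
  [0,0,0,0,0,0,-1],
  [0,0,0,0,0,0,-1],
  [0,0,0,0,0,0,-1],
])

```text
clock: 9.95
position: [531.2, -173.6, 126.7]
tcp_rot: [2.229, 1.844, -0.393]
force: [-0.2, -0.4, -1.8]
width: 32.9
gripper_force: 60.9
```

>>> step_arm([
  [0,0,0,0,0,0,-1],
  [0,0,0,0,0,0,-1],
  [0,0,0,0,0,0,-1],
  [0,0,0,0,0,0,-1],
  [0,0,0,0,0,0,-1],
  [0,0,0,0,0,0,-1],
  [0,0,0,0,0,0,-1],
  [0,0,0,0,0,0,-1],
])

```text
clock: 10.75
position: [531.2, -173.6, 126.7]
tcp_rot: [2.229, 1.844, -0.393]
force: [0.3, -0.7, -2.8]
width: 33.2
gripper_force: 60.9
```

```bash
python3 - <<'E'
from h import *
print(cur()[0])
pos,r=cur(); S=r*R.from_euler('x',180,degrees=True); o=pos+r.apply(TS); w=o+S.apply([87.6,0,26.4]); b=S.apply([.7071,0,-.7071])
k=(w[2]-24.5)/-b[2]; print('hit',w+k*b,'dist',k)
s=plan(pos+[-30,-60,90],down(79.2))
s=plan([434,-255,150],down(-5.7),s)
plan([434,-255,20],down(-5.7),s)
E
```

```text
[ 531.15479965 -173.61255147  126.67324947]
hit [558.06875846 -32.54747188  24.5       ] dist 99.41191732021515
rot total [-1.e-02  2.e+01 -0.e+00] rows 3 each [-0.    6.67 -0.  ] | shift total [-0.0646 -0.0182 -0.09  ] rows 3 each [-0.0215 -0.0061 -0.03  ]
rot total [ 0.   0.  84.9] rows 10 each [0.   0.   8.49] | shift total [-0.0647  0.028   0.0667] rows 2 each [-0.0323  0.014   0.0333]
rot total [0. 0. 0.] rows 0 each [0. 0. 0.] | shift total [0.   0.   0.13] rows 3 each [0.     0.     0.0433]
```

>>> step_arm([
  [0,0,-0.02,0,5,0,-1],
  [0,0,-0.02,0,5,0,-1],
  [0,0,-0.02,0,5,0,-1],
  [0,0,-0.03,0,5,0,-1],
  [-0.03,-0.01,0,0,0,0,-1],
  [-0.03,-0.01,0,0,0,0,-1],
  [0,0,0,0,0,8.5,-1],
  [0,0,0,0,0,8.5,-1],
])

```text
clock: 11.55
position: [503.0, -212.2, 214.5]
tcp_rot: [2.697, 1.611, -0.001]
force: [0.0, -0.1, -2.8]
width: 33.2
gripper_force: 61.0
```

>>> step_arm([
  [0,0,0,0,0,8.5,-1],
  [0,0,0,0,0,8.5,-1],
  [0,0,0,0,0,8.5,-1],
  [0,0,0,0,0,8.5,-1],
  [0,0,0,0,0,8.5,-1],
  [0,0,0,0,0,8.5,-1],
  [0,0,0,0,0,8.5,-1],
  [0,0,0,0,0,8.4,-1],
])

```text
clock: 12.35
position: [503.5, -211.2, 214.3]
tcp_rot: [3.137, -0.166, -0.001]
force: [-0.4, 0.3, -2.8]
width: 33.1
gripper_force: 61.0
```

```bash
python3 - <<'E'
from h import *
print(cur()[0])
s=plan([434,-255,60],down(-5.7))
E
```

```text
[ 503.46711316 -211.1576775   214.31584446]
rot total [ 0.04  0.03 -0.36] rows 1 each [ 0.04  0.03 -0.36] | shift total [-0.0648  0.0505  0.1543] rows 4 each [-0.0162  0.0126  0.0386]
```

>>> step_arm([
  [-0.022,0.017,0.04,0,0,-0.4,-1],
  [-0.022,0.017,0.04,0,0,0,-1],
  [-0.021,0.0165,0.04,0,0,0,-1],
  [0,0,0.034,0,0,0,-1],
  [0,0,0,0,0,0,-1],
  [0,0,0,0,0,0,-1],
  [0,0,0,0,0,0,-1],
])

```text
clock: 13.05
position: [435.9, -256.1, 62.3]
tcp_rot: [3.136, -0.144, 0.004]
force: [0.5, -0.1, -2.0]
width: 32.7
gripper_force: 60.9
```

```bash
python3 - <<'E'
from h import *
print(bot.observe()['force'],cur()[0])
s=plan([434,-255,12],down(-5.7))
E
```

```text
[ 0.48751981 -0.06772125 -2.01629273] [ 435.93550515 -256.07743991   62.26592207]
rot total [ 0.11 -0.15  0.44] rows 1 each [ 0.11 -0.15  0.44] | shift total [-0.002  -0.0009  0.0503] rows 2 each [-0.001  -0.0004  0.0251]
```

>>> step_arm([
  [0,0,0.02,0,0,0.4,-1],
  [0,0,0.02,0,0,0,-1],
  [0,0,0.008,0,0,0,-1],
  [0,0,0.003,0,0,0,-1],
  [0,0,0,0,0,0,-1],
  [0,0,0,0,0,0,-1],
  [0,0,0.001,0,0,0,-1],
  [0,0,0,0,0,0,-1],
])

```text
clock: 13.85
position: [434.4, -255.3, 8.8]
tcp_rot: [3.137, -0.156, 0.001]
force: [0.1, -0.4, -2.1]
width: 33.0
gripper_force: 61.1
```

>>> step_arm([
  [0,0,0.001,0,0,0,-1],
  [0,0,0,0,0,0,-1],
  [0,0,0,0,0,0,-1],
])

```text
clock: 14.15
position: [434.1, -255.1, 7.4]
tcp_rot: [-3.138, 0.156, 0.0]
force: [-0.2, 0.2, -2.4]
width: 33.3
gripper_force: 61.1
```

>>> step_arm([
  [0,0,0.0005,0,0,0,-1],
  [0,0,0,0,0,0,-1],
  [0,0,0,0,0,0,-1],
])

```text
clock: 14.45
position: [434.1, -255.1, 7.0]
tcp_rot: [3.138, -0.156, -0.0]
force: [-1.0, 0.3, 1.8]
width: 33.0
gripper_force: 61.3
```

>>> step_arm([
  [0,0,0,0,0,0,0],
  [0,0,0,0,0,0,0.3],
  [0,0,0,0,0,0,1],
  [0,0,0,0,0,0,1],
  [0,0,0,0,0,0,1],
  [0,0,0,0,0,0,1],
  [0,0,0,0,0,0,1],
  [0,0,0,0,0,0,1],
])

```text
clock: 15.25
position: [434.1, -255.1, 6.8]
tcp_rot: [-3.138, 0.156, 0.0]
force: [0.4, -0.3, 0.2]
width: 85.3
gripper_force: 0.0
```

>>> step_arm([
  [0,0,-0.02,0,0,0,1],
  [0,0,-0.04,0,0,0,1],
  [0,0,-0.05,0,0,0,1],
  [0,0,-0.05,0,0,0,1],
  [0,0,-0.05,0,0,0,1],
  [0,0,0,0,0,0,1],
])

```text
clock: 15.85
position: [437.5, -257.7, 224.0]
tcp_rot: [3.13, -0.156, 0.016]
force: [0.8, -0.3, 0.1]
width: 85.3
gripper_force: 0.0
```

```bash
python3 - <<'E'
from h import *
p=bot.camera('wrist'); cv2.imwrite('pics/w4.png',p['frame'][:,:,::-1])
for t,z in [('scanner_grip',22),('scanner_window',30)]:
    q=np.array(bot.place_of(p,t)[0]['xy'])*[640,480]; print(t,q,onz(p,*q,z))
# go behind (robot side of) tin with camera looking on it; tin theta 169.2
s=plan([500,-20,235],down(169.2))
E
```

```text
scanner_grip [315.072 208.608] [ 450.71386121 -253.16761954   22.        ]
scanner_window [318.912 117.888] [ 532.57991928 -265.25177183   30.        ]
rot total [-2.000e-02 -1.000e-02 -1.749e+02] rows 21 each [-0.   -0.   -8.33] | shift total [-0.0209  0.2431 -0.0184] rows 5 each [-0.0042  0.0486 -0.0037]
```

View pics/w4.png

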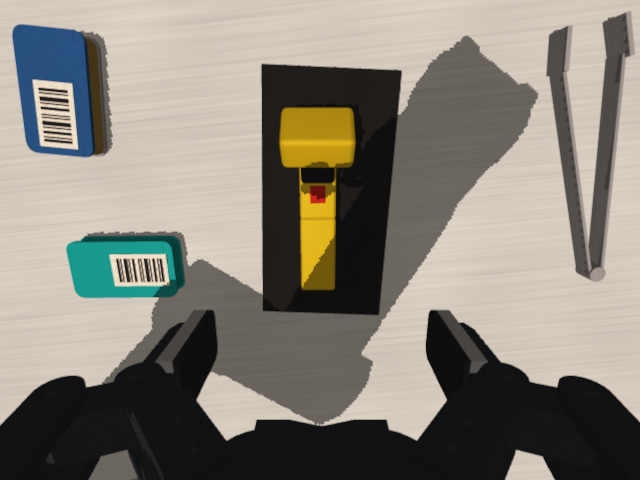

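The scanner lies flat on the mat, with handle (318,240) and head (318,137), and it was not disturbed. The real tin is fully in view at about (55,90).

```bash
python3 - <<'E'
from h import *
p=bot.camera('wrist')
for c in blobs(p,'blue')[:3]: print(cv2.boundingRect(c),rect(p,c,24))
print(cur()[0])
s=plan([640,-48,235],down(169.2))
E
```

```text
(8, 14, 85, 136) [576.4 -35.3 104.   61.5 -11.1]
[ 433.37249118 -254.49181156  215.66331615]
rot total [-1.8000e-01 -1.0000e-01 -1.7491e+02] rows 21 each [-0.01 -0.   -8.33] | shift total [-0.1643  0.2416 -0.0193] rows 6 each [-0.0274  0.0403 -0.0032]
```

>>> step_arm([
  [0.0231,-0.0282,-0.0024,0,0,0,1],
  [0.0231,-0.0282,-0.0024,0,0,0,1],
  [0.0231,-0.0282,-0.0024,0,0,0,1],
  [0.0231,-0.0282,-0.0024,0,0,0,1],
  [0.0231,-0.0282,-0.0024,0,0,0,1],
  [0.0231,-0.0282,-0.0024,0,0,0,1],
  [0.0231,-0.0282,-0.0024,0,0,0,1],
  [0.0231,-0.0282,-0.0024,0,0,0,1],
])

```text
clock: 16.85
position: [640.2, -47.6, 233.3]
tcp_rot: [-3.137, 0.156, 0.007]
force: [0.7, -0.3, 0.3]
width: 85.3
gripper_force: 0.0
```

>>> step_arm([
  [0,0,0,0,0,-8.33,1],
  [0,0,0,0,0,-8.33,1],
  [0,0,0,0,0,-8.33,1],
  [0,0,0,0,0,-8.33,1],
  [0,0,0,0,0,-8.33,1],
  [0,0,0,0,0,-8.33,1],
  [0,0,0,0,0,-8.33,1],
])

```text
clock: 17.55
position: [639.2, -48.8, 233.1]
tcp_rot: [-2.809, -1.399, 0.006]
force: [-0.3, 0.3, -0.4]
width: 85.6
gripper_force: 0.0
```

>>> step_arm([
  [0,0,0,0,0,-8.33,1],
  [0,0,0,0,0,-8.33,1],
  [0,0,0,0,0,-8.33,1],
  [0,0,0,0,0,-8.33,1],
  [0,0,0,0,0,-8.33,1],
  [0,0,0,0,0,-8.33,1],
  [0,0,0,0,0,-8.33,1],
])

```text
clock: 18.25
position: [639.2, -48.8, 233.1]
tcp_rot: [-1.771, -2.589, 0.003]
force: [-0.0, 0.6, 0.1]
width: 85.5
gripper_force: 0.0
```

>>> step_arm([
  [0,0,0,0,0,-8.33,1],
  [0,0,0,0,0,-8.33,1],
  [0,0,0,0,0,-8.33,1],
  [0,0,0,0,0,-8.33,1],
  [0,0,0,0,0,-8.33,1],
  [0,0,0,0,0,-8.33,1],
  [0,0,0,0,0,-8.33,1],
  [0,0,0,0,0,0,1],
])

```text
clock: 19.05
position: [639.3, -48.8, 233.4]
tcp_rot: [-0.295, -3.123, -0.001]
force: [-0.1, -0.5, -0.4]
width: 85.5
gripper_force: 0.0
```

```bash
python3 - <<'E'
from h import *
bot.camera('top');bot.camera('top')
p=bot.camera('wrist'); cv2.imwrite('pics/w5.png',p['frame'][:,:,::-1])
for c in blobs(p,'blue')[:3]: print(cv2.boundingRect(c),rect(p,c,24))
print(cur()[0],bot.observe()['joints'])
E
```

```text
(290, 90, 65, 114) [576.3 -34.3 103.4  59.3 -11. ]
[639.86636152 -48.90052771 234.61723913] [-1.91238171e-01  4.99793271e-01  8.21277282e-02  1.15568513e+00
  4.38546587e-05 -6.35173453e-04]
```

View pics/w5.png

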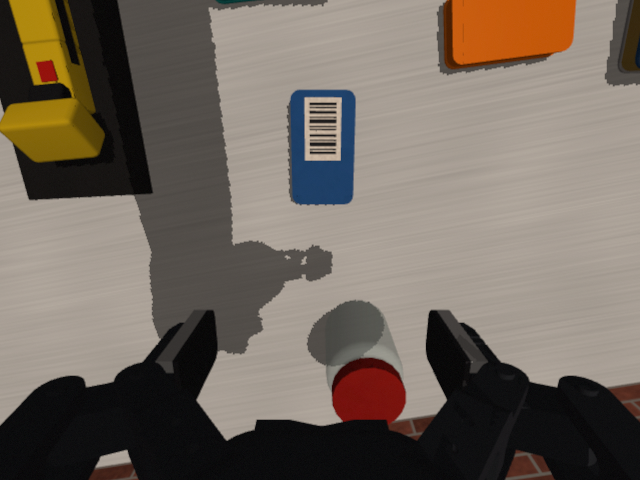

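The view shows the tin's lid at cols 290–355, rows 90–204, centred on the jaws and aligned with them. The jar at (368,395) is beyond the tool, so I'll check its clearance.

```bash
python3 - <<'E'
from h import *
p=bot.camera('wrist'); print('jar',onz(p,368,395,125),'finger',bot.grip_point_offset)
s=plan([576.3,-34.8,60],down(169))
for c in blobs(p,'blue')[:1]: print(rect(p,c,24))
E
```

```text
jar [777.14533655 -34.11364083 125.        ] finger 18.700000000000003
rot total [-0.   -0.11  0.11] rows 1 each [-0.   -0.11  0.11] | shift total [0.0653 0.0017 0.175 ] rows 4 each [0.0163 0.0004 0.0437]
[576.6 -34.4 103.5  59.3 -11. ]
```

>>> step_arm([
  [0.022,0.0005,0.04,0,0,0.1,1],
  [0.022,0.0005,0.045,0,0,0,1],
  [0.021,0.0005,0.045,0,0,0,1],
  [0,0,0.045,0,0,0,1],
  [0,0,0,0,0,0,1],
  [0,0,0,0,0,0,1],
  [0,0,0,0,0,0,1],
])

```text
clock: 19.95
position: [579.5, -35.8, 63.6]
tcp_rot: [0.298, 3.123, -0.001]
force: [0.1, 0.3, 0.2]
width: 85.3
gripper_force: 0.0
```

```bash
python3 - <<'E'
from h import *
print(cur()[0]); s=plan([576.3,-34.7,-4],down(169))
E
```

```text
[579.5053062  -35.84023982  63.64385122]
rot total [0.   0.24 0.1 ] rows 1 each [0.   0.24 0.1 ] | shift total [0.0034 0.0005 0.0676] rows 2 each [0.0017 0.0003 0.0338]
```

>>> step_arm([
  [0,0,0.02,0,0,0,1],
  [0,0,0.02,0,0,0,1],
  [0,0,0.015,0,0,0,1],
  [0,0,0.005,0,0,0,1],
  [0,0,0,0,0,0,1],
  [0,0,0,0,0,0,1],
  [0,0,0,0,0,0,1],
])

```text
clock: 20.65
position: [578.2, -35.5, 2.5]
tcp_rot: [0.298, 3.125, -0.0]
force: [-1.3, 0.0, -0.1]
width: 85.7
gripper_force: 0.0
```

>>> step_arm([
  [0.001,0.0005,0.005,0,0,0,1],
  [0,0,0,0,0,0,1],
  [0,0,0,0,0,0,0.7],
  [0,0,0,0,0,0,0.5],
  [0,0,0,0,0,0,0.45],
  [0,0,0,0,0,0,0.45],
  [0,0,0,0,0,0,0.45],
], newtons=40)

```text
clock: 21.35
position: [576.1, -34.6, -3.9]
tcp_rot: [-0.298, -3.127, -0.0]
force: [-0.2, 0.5, -0.3]
width: 62.1
gripper_force: 0.0
```

No floor contact, so I'll close fully.

>>> step_arm([
  [0,0,0,0,0,0,0.4],
  [0,0,0,0,0,0,0.3],
  [0,0,0,0,0,0,-1],
  [0,0,0,0,0,0,-1],
  [0,0,0,0,0,0,-1],
  [0,0,0,0,0,0,-1],
], newtons=50)

```text
clock: 21.95
position: [576.2, -34.7, -3.5]
tcp_rot: [0.298, 3.127, -0.0]
force: [-1.2, -0.2, 5.7]
width: 59.2
gripper_force: 55.0
```

>>> step_arm([
  [0,0,-0.01,0,0,0,-1],
  [0,0,-0.03,0,0,0,-1],
  [0,0,-0.05,0,0,0,-1],
  [0,0,-0.05,0,0,0,-1],
  [0,0,-0.05,0,0,0,-1],
  [0,0,-0.03,0,0,0,-1],
])

```text
clock: 22.55
position: [577.2, -34.6, 220.6]
tcp_rot: [0.297, 3.123, -0.0]
force: [0.6, -0.7, -1.9]
width: 58.7
gripper_force: 54.5
```

```bash
python3 - <<'E'
from h import *
print(bot.observe()['width'],bot.observe()['force'],cur()[0])
s=plan([600,160,216],down(171.5))
p=bot.camera('top')
for c in blobs(p,'blue')[:3]: print(cv2.boundingRect(c),rect(p,c,48))
E
```

```text
58.733538747885476 [ 0.56936075 -0.67145625 -1.88179191] [577.22072587 -34.64366257 220.63533482]
rot total [ 0.02  0.26 -2.36] rows 1 each [ 0.02  0.26 -2.36] | shift total [0.0062 0.1959 0.0046] rows 4 each [0.0016 0.049  0.0012]
(73, 132, 91, 103) [779.4 610.7 309.5 275.2   1.3]
(213, 250, 22, 34) [513.5 287.6 100.8  56.3  -7.9]
```

>>> step_arm([
  [0.0031,0.0387,0,0,0,-2.4,-1],
  [0.0031,0.0387,0,0,0,0,-1],
  [0.0031,0.0387,0,0,0,0,-1],
  [0.0031,0.0387,0,0,0,0,-1],
  [0.0031,0.0387,0,0,0,0,-1],
  [0.0031,0.0387,0,0,0,0,-1],
  [0.0031,0.0387,0,0,0,0,-1],
  [0.0031,0.0387,0,0,0,0,-1],
])

```text
clock: 23.4
position: [598.2, 276.7, 215.7]
tcp_rot: [-0.232, -3.132, 0.0]
force: [0.8, 0.3, -1.5]
width: 59.2
gripper_force: 54.5
```

>>> step_arm([
  [0,0,0,0,0,0,-1],
  [0,0,0,0,0,0,-1],
  [0,0,0,0,0,0,-1],
])

```text
clock: 23.7
position: [598.4, 274.2, 215.7]
tcp_rot: [-0.233, -3.132, 0.001]
force: [1.1, -0.3, -1.8]
width: 58.8
gripper_force: 54.7
```

```bash
python3 - <<'E'
from h import *
p=bot.camera('wrist'); cv2.imwrite('pics/w6.png',p['frame'][:,:,::-1])
for c in blobs(p,'blue')[:4]: print(cv2.boundingRect(c),rect(p,c,48))
print(cur()[0],bot.observe()['width'])
E
```

```text
(232, 205, 179, 227) [700.9 260.1 243.4 161.6  -8.5]
(527, 199, 113, 250) [755.9 511.9 285.9 107.5   5.8]
(289, 55, 76, 135) [516.1 292.3 104.2  59.4  -7.9]
[598.60934256 273.91478625 215.92016104] 58.913572743167485
```

View pics/w6.png

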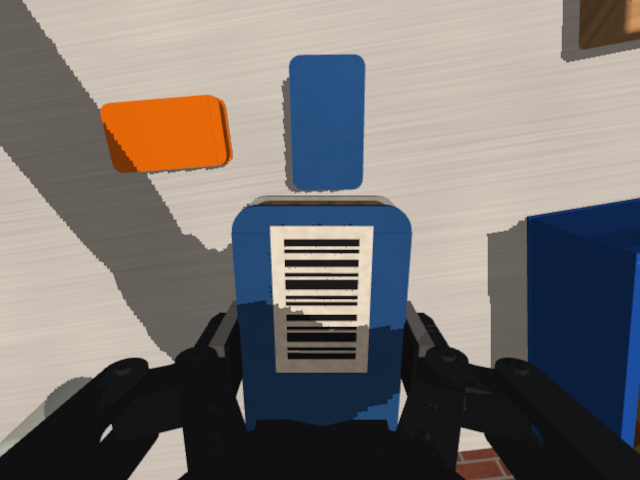

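The held tin is square in the jaws, with its label at (322,300). The pile's top tin is fully visible at cols 289–365, rows 55–190. I'll cross-check the camera against the held label.

```bash
python3 - <<'E'
from h import *
p=bot.camera('wrist'); pos,r=cur(); f=p['frame']
g=f[215:385,255:390]; hsv=cv2.cvtColor(g,cv2.COLOR_RGB2HSV)
m=(hsv[:,:,1]<90).astype(np.uint8); m=cv2.morphologyEx(m,cv2.MORPH_CLOSE,np.ones((3,3)))
c=max(cv2.findContours(m,cv2.RETR_EXTERNAL,cv2.CHAIN_APPROX_NONE)[0],key=cv2.contourArea)+[255,215]
print(cv2.boundingRect(c)); a=rect(p,c,pos[2]+28); print('label',a,'tool-frame',r.inv().apply(np.r_[a[:2],pos[2]+28]-pos),'tool x heading',np.degrees(np.arctan2(*r.as_matrix()[[1,0],0])))
b=[c for c in blobs(p,'blue') if cv2.boundingRect(c)[1]<100][0]; print(rect(p,b,48))
for t,z in [('pile_top',24)]:
  for q in bot.place_of(p,t): print(onz(p,*(np.array(q['xy'])*[640,480]),z))
s=plan([516,292,130],down(172.1))
E
```

```text
(269, 225, 105, 148)
label [581.4 277.7  56.2  34.4  -8.6] tool-frame [ 17.76526013   1.26599529 -27.99051215] tool x heading 171.43046663740367
[516.1 292.3 104.2  59.4  -7.9]
[518.28670966 291.91925431  24.        ]
rot total [-0.01 -0.02 -0.67] rows 1 each [-0.01 -0.02 -0.67] | shift total [0.0846 0.0066 0.0862] rows 3 each [0.0282 0.0022 0.0287]
```

>>> step_arm([
  [0.028,0.0019,0.025,0,0,-0.7,-1],
  [0.028,0.0019,0.025,0,0,0,-1],
  [0.0286,0.0019,0.025,0,0,0,-1],
  [0,0,0.03,0,0,0,-1],
  [0,0,0.03,0,0,0,-1],
  [0,0,0,0,0,0,-1],
  [0,0,0,0,0,0,-1],
  [0,0,0,0,0,0,-1],
])

```text
clock: 24.65
position: [517.4, 292.7, 83.0]
tcp_rot: [0.214, 3.132, 0.002]
force: [0.7, 0.1, -1.7]
width: 59.2
gripper_force: 54.7
```

```bash
python3 - <<'E'
from h import *
bot.camera('top'); bot.camera('top')
print(cur()[0]);s=plan([516,291,44.5],down(172.1))
E
```

```text
[517.3690005  292.8247033   83.03610171]
rot total [0.1  0.15 0.09] rows 1 each [0.1  0.15 0.09] | shift total [ 0.0011 -0.002   0.0385] rows 1 each [ 0.0011 -0.002   0.0385]
```

>>> step_arm([
  [0,0,0.015,0,0,0,-1],
  [0,0,0.01,0,0,0,-1],
  [0,0,0.005,0,0,0,-1],
  [0,0,0,0,0,0,-1],
  [0,0,0,0,0,0,-1],
  [0,0,0,0,0,0,-1],
])

```text
clock: 25.35
position: [516.2, 292.7, 51.6]
tcp_rot: [0.213, 3.134, 0.001]
force: [-0.2, 0.8, -0.7]
width: 58.9
gripper_force: 54.8
```

```bash
python3 - <<'E'
from h import *
print(cur()[0],bot.observe()['force']);s=plan([516,291,44.5],down(172.1))
E
```

```text
[516.1758771  292.72268674  51.63679292] [-0.21570502  0.83188929 -0.71945902]
rot total [0.02 0.03 0.13] rows 1 each [0.02 0.03 0.13] | shift total [-0.0001 -0.0017  0.0071] rows 1 each [-0.0001 -0.0017  0.0071]
```

>>> step_arm([
  [0,-0.0015,0.002,0,0,0.1,-1],
  [0,0,0.002,0,0,0,-1],
  [0,0,0.001,0,0,0,-1],
  [0,0,0,0,0,0,-1],
  [0,0,0,0,0,0,-1],
  [0,0,0,0,0,0,-1],
])

```text
clock: 25.95
position: [515.6, 291.1, 46.2]
tcp_rot: [-0.216, -3.134, -0.0]
force: [0.3, 0.5, -1.6]
width: 59.3
gripper_force: 54.8
```

>>> step_arm([
  [0,0,0.001,0,0,0,-1],
  [0,0,0,0,0,0,-1],
  [0,0,0,0,0,0,-1],
])

```text
clock: 26.25
position: [515.5, 291.0, 45.1]
tcp_rot: [-0.216, -3.134, 0.0]
force: [-0.3, -0.1, -1.2]
width: 59.2
gripper_force: 54.8
```

>>> step_arm([
  [0,0,0.0005,0,0,0,-1],
  [0,0,0,0,0,0,-1],
  [0,0,0,0,0,0,-1],
])

```text
clock: 26.55
position: [515.6, 291.0, 44.7]
tcp_rot: [-0.216, -3.134, -0.0]
force: [0.2, 0.2, -1.3]
width: 59.2
gripper_force: 54.8
```

>>> step_arm([
  [0,0,0.0005,0,0,0,-1],
  [0,0,0,0,0,0,-1],
  [0,0,0,0,0,0,-1],
])

```text
clock: 26.85
position: [515.6, 291.1, 44.5]
tcp_rot: [0.216, 3.134, 0.0]
force: [-1.6, 0.2, 3.5]
width: 59.2
gripper_force: 55.3
```

>>> step_arm([
  [0,0,0.0005,0,0,0,-1],
  [0,0,0,0,0,0,-1],
  [0,0,0,0,0,0,-1],
])

```text
clock: 27.15
position: [515.6, 291.1, 44.5]
tcp_rot: [0.216, 3.134, 0.0]
force: [-2.4, -1.4, 8.2]
width: 59.0
gripper_force: 56.0
```

>>> step_arm([
  [0,0,-0.0005,0,0,0,0.4],
  [0,0,0,0,0,0,0.5],
  [0,0,0,0,0,0,0.7],
  [0,0,0,0,0,0,1],
  [0,0,0,0,0,0,1],
  [0,0,0,0,0,0,1],
  [0,0,0,0,0,0,1],
])

```text
clock: 27.85
position: [515.6, 291.0, 44.1]
tcp_rot: [-0.216, -3.134, 0.0]
force: [-0.4, -0.3, 0.3]
width: 85.6
gripper_force: 0.0
```

>>> step_arm([
  [0,0,-0.01,0,0,0,1],
  [0,0,-0.03,0,0,0,1],
  [0,0,-0.05,0,0,0,1],
  [0,0,-0.05,0,0,0,1],
  [-0.03,0,-0.04,0,0,0,1],
  [-0.05,0,0,0,0,0,1],
  [0,0,0,0,0,0,1],
  [0,0,0,0,0,0,1],
])

```text
clock: 28.65
position: [595.2, 279.5, 223.8]
tcp_rot: [-0.218, -3.133, 0.0]
force: [0.3, -0.3, 0.1]
width: 85.3
gripper_force: 0.0
```

```bash
python3 - <<'E'
from h import *
p=bot.camera('top');p=bot.camera('wrist')
b=[c for c in blobs(p,'blue') if cv2.contourArea(c)>2000]
for c in b[:3]: print(cv2.boundingRect(c),rect(p,c,72))
x,y,w,h=cv2.boundingRect(min(b,key=lambda c:abs(rect(p,c,72)[:2]-[516,291]).sum()))
f=p['frame'][max(0,y-60):y+h+60,max(0,x-80):x+w+80][:,:,::-1]; k=min(800/f.shape[1],600/f.shape[0])
cv2.imwrite('pics/w7.png',cv2.resize(f,None,fx=k,fy=k)); print(k,cur()[0])
s=bot.camera('side'); c=proj(s,[516,291,50]).astype(int); g=s['frame'][c[1]-35:c[1]+35,c[0]-50:c[0]+50][:,:,::-1]
cv2.imwrite('pics/s2.png',cv2.resize(g,None,fx=6,fy=6,interpolation=cv2.INTER_CUBIC))
E
```

```text
(517, 204, 123, 196) [706.4 499.  195.4 105.3   1. ]
(283, 59, 79, 140) [516.5 292.1 103.2  59.4  -7.9]
2.3166023166023164 [593.55008632 279.96715688 223.68874146]
```

View pics/s2.png

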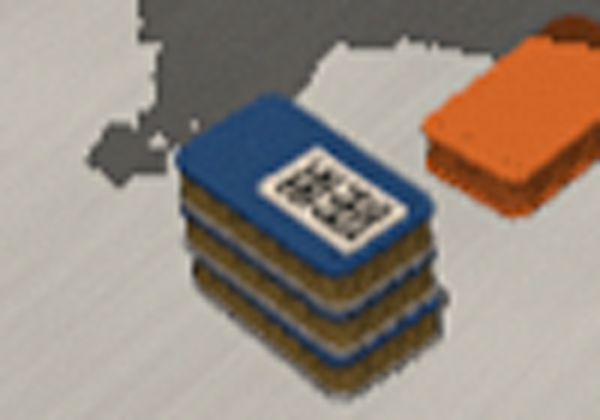

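The three tins are stacked squarely with the label up at (340,200), and the measured top-tin pose (516.5, 292.1, -7.9°) matches the pile's earlier reading to within 0.5 mm.

```bash
python3 -c "
from h import *
print(bot.hand_in(),bot.observe()['clock'])"
```

```text
the job is handed in; nothing more can be done
the job is handed in; nothing more can be done
```

The tin is scanned (held steady over 2 s from about 10 cm), the scanner lies flat on the mat, the tin sits barcode-up and square on the pile, and the job was handed in at about 29 s of the 64 s allowed; the verdict was not shown.

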